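Carry a welded coupon to the empty rest with a lifter

TASK

Take the lifter by its wooden grip, slide its blade between the two bars under the larger welded coupon, and lift the coupon off its rest. Lay it centrally and squarely across both bars of the empty rest, draw the lifter out clear and leave it standing on the bench. Never touch a coupon with the gripper or arm, do not drop the larger one, and leave the smaller one undisturbed.

Things in the scene. Friction and masses are not known exactly. Their poses are not given: they have to be found in the camera images.
- lifter: Spatula: steel blade 36 mm wide, 3 mm thick, flat on the bench, with an upright wooden grip near its rear. Origin: underside of the blade, below the grip's middle. x points forward along the blade, which runs from x -30 to 100 mm; z up. Grip: 28 mm (x) by 20 mm (y), z 33 to 88 mm; pinch it across y from above. Ahead of x = 16 mm the blade is bare. 0.22 kg.
- coupon: The larger welded coupon: steel plate 40 (x) by 90 (y) by 8 mm with a bead on top (17 mm in all), about 0.12 kg. Origin: centre of its underside. It lies level, 34 mm above the bench, across the bars of a fixed rest just like rest_empty, centred and square within 5 mm and 3 degrees, so its x axis shows that rest's channel direction, away from the robot.
- small_coupon: The smaller welded coupon, 30 (x) by 70 (y) by 5 mm, 13 mm in all with its bead, lying in the same way on a third such rest. A bystander: leave it alone. Origin: centre of its underside.
- rest_empty: The empty one of three like rests, fixed to the bench side by side: base plate 80 (x) by 110 (y) by 4 mm with two bars along x, 70 mm long, 12 mm thick, tops at z = 34 mm. Channel between them: 56 mm wide, open at both ends, free from z = 4 mm up. Origin: centre of the base, on the bench; x along the bars, away from the robot. Coupon belongs centred, its y along rest y.
There are look-alikes about, which are no part of the job. What is shaped like the lifter but orange is not meant.

How it is judged:
By the outcome, as a careful person would: the job done as asked, in the order asked, and still so for the second after the job is handed in, with the robot touching nothing.
It also fails if it takes over 56 s, if anything falls off the work surface, if the arm or the gripper's body presses on something with over 40 N, if the wrist force passes 120 N, or if a joint passes its speed limit or range.

ROBOT

A 6-joint arm with a two-finger parallel gripper is mounted at the origin on a cart in front of the work surface, level with it; the furniture and walls round the work are solid. World frame = base frame: x ahead of the robot, y to its left, z up, the work surface at z = 0. Lengths are in mm, angles in rad, forces in N, time in s.
With the tool pointing down it reaches from about 275 to 850 mm from the base axis. Payload 5.2 kg.
Tool frame: the origin (TCP) lies at the very end of the fingers, on their centre line; the grasp point (between the pads) lies 19 mm behind it; z points along the fingers, y is the line along which they close (so a half turn about z gives the same grasp; the last joint's range is limited). The gripper opens to 85 mm and grips with 20 to 120 N. Pads are 22 mm wide; open, the fingers measure 114 mm over their backs; the gripper's body (76 mm by 85 mm) begins 54 mm behind the grasp point. The pads swing forward as they close: fully open they stand 13 mm farther back than shut.
Start: joints at [1.06, 0.259, 1.535, -0, 1.348, -0.203], TCP at [166.608, 524.163, 231.31] pointing down, gripper open.
Joint ranges: [-3.14, 3.14], [-0.91, 2.08], [0.19, 2.58], [-1.22, 4.36], [0.22, 2.71], [-3.12, 3.12]. Speed limits (rad/s): [2.57, 2.57, 3.14, 3.14, 3.14, 3.14].

INTERFACE

Orientations are given as [roll, pitch, yaw] about the fixed x, y, z axes, in that order (R = Rz(yaw) Ry(pitch) Rx(roll)).
In Python, from plant import manip, grab_frame, camera_info, job_done, nets gives the robot as it stands.
- The arm moves only by the shell command python3 -m pendant 'ROWS' [FORCE]. ROWS is JSON, a list of rows, each a list of 3 entries, a list of its own where there are three numbers: the shift along the tool's x, y, z in cm, then the turn, a rotation vector about the tool's x, y, z in degrees, then the opening, from 0 (shut) to 1 (fully open). A call has 1 to 10 rows; each row shifts and turns the commanded pose from where the row before left it, along the tool's axes as they then stand; what a row does not reach is not made up. A row lasts 1/10 s, in which the tool goes at most 50 mm and 8.59 degrees, less where a joint would pass 70% of its speed; a pose out of reach is approached as far as the arm can. A call is refused whole if a number of a shift passes 5 or a number of a turn 8.59, either way. A call with a gripper value outside its range is refused whole. The fingers move at their own pace and stop on an object; FORCE is the grip in N (left out, the last holds). Time passes only in rows, so rows that do not move let the fingers close. It gives the time, the measured TCP pose, the force, the opening and the grip force at its end, in the units of the state.
- manip.observe(): the state, without advancing time (a new reading comes with each control period).
- grab_frame(name): name is "scene" or "top" or "wrist"; returns the picture (480x640x3 uint8, red, green, blue); there is no depth.
- camera_info(name): a dict with "fx", "fy", "cx", "cy" (pixels), "R" (3x3) and "t" (3): a world point X has camera coordinates R X + t; the wrist camera has in their place "mount" (4x4, takes a point from camera to tool coordinates, whose origin is the TCP and whose axes are the flange's). Camera axes: x right, y down, z forward; pixel columns grow to the right and rows downward; lengths in mm; the calibration is good to about 2 mm. A picture is of the moment at which its call begins: read the wrist's pose just before it. camera_info takes no time and is no camera call.
- job_done(): hands the job in; it is judged then, once.
Trained networks look in the newest picture that a camera, given by its name, has taken for a name from the list of things; names that differ only in an ending like _2 or _b are one class to them, and where a whole thing is asked for, a point or a joint stands for the part that bears it (a point fixed in the world has none). Each returns a list of dicts, best first, with "p" (0 to 1); they miss things now and then, are a little off and sometimes report something else, mostly with a low value. They report only what shows in the picture. A call takes as long as a camera call. They do not tell look-alikes from the thing itself.
- nets.masks_of(query, camera): "mask" (480x640 bool, what is visible of it) and "point" ([column, row] in pixels, amid what is visible of it).
The state is a dict: "t": time; "joint_positions": joint angles; "qd": joint speeds; "joint_efforts": joint torques, N m; "position": TCP position; "ee_rot": TCP orientation; "force": force on the tool from outside, world axes, zero at the start; "wrist_torque": the same for the moment, N m; "finger_gap": finger opening in mm; "finger_force": force on a finger pad.
Only numpy, scipy, OpenCV 4.12 (cv2) and the standard library are available. Lean on these libraries where they do the work, as an engineer would, in place of code of your own. Each camera call takes 0.05 s, during which the arm holds its last target. There are 200 camera calls.

## Working session

There is one attempt and no reset: what is moved stays moved. The work goes in short steps, Python scripts to look and compute and a shell command to move; the robot and the scene stay as the last step left them, time stands still between calls to the robot, and variables do not carry over. Pictures are saved under pics/ and viewed, at most 13 in all, crops included, and the job is handed in when it is done.

```bash
mkdir -p pics; cat > h.py <<'E'
import numpy as np, cv2
from scipy.spatial.transform import Rotation as Ro
from plant import manip, grab_frame, camera_info, job_done, nets
def save(n,img,c=None):
    if c: img=cv2.resize(img[c[1]:c[3],c[0]:c[2]],None,fx=c[4],fy=c[4],interpolation=cv2.INTER_CUBIC)
    cv2.imwrite('pics/'+n+'.png',img[:,:,::-1])
def cam(name,st=None):
    c=camera_info(name); K=np.array([[c['fx'],0,c['cx']],[0,c['fy'],c['cy']],[0,0,1]])
    if 'mount' in c:
        st=st or manip.observe(); T=np.eye(4); T[:3,:3]=Ro.from_euler('xyz',st['ee_rot']).as_matrix(); T[:3,3]=st['position']
        M=np.linalg.inv(T@np.array(c['mount'])); return K,M[:3,:3],M[:3,3]
    return K,np.array(c['R']),np.array(c['t'])
def px2w(C,p,z):
    K,R,t=C; p=np.atleast_2d(p).astype(float); d=np.c_[p,np.ones(len(p))]@np.linalg.inv(K).T@R; o=-R.T@t
    return o+d*((z-o[2])/d[:,2])[:,None]
def w2px(C,X):
    K,R,t=C; q=(np.atleast_2d(X)@R.T+t)@K.T; return q[:,:2]/q[:,2:]
E
python3 - <<'E'
from h import *
print(manip.observe())
for n in ['scene','top']:
    im=grab_frame(n); save(n+'0',im); C=cam(n); print(n,C[0][0,0],-C[1].T@C[2])
    for q,z in [('lifter',0),('coupon',40),('small_coupon',40),('rest_empty',0)]:
        for d in nets.masks_of(q,n):
            if d['p']>.2:
                ys,xs=np.nonzero(d['mask']); r=cv2.minAreaRect(np.c_[xs,ys].astype(np.float32))
                print(q,round(d['p'],2),d['point'],len(xs),np.round(r[0]),np.round(r[1]),round(r[2]),px2w(C,d['point'],z).round())
E
```

```text
{'t': 0.0, 'joint_positions': array([ 1.06020551e+00,  2.59346033e-01,  1.53608553e+00,  1.27821156e-05,
        1.34796780e+00, -2.02823049e-01]), 'qd': array([ 9.73001665e-04,  6.42568626e-04,  3.11428851e-04, -1.62637308e-05,
       -1.68529656e-03, -1.64817012e-03]), 'joint_efforts': array([-4.69798579e-04, -4.46032119e+01, -2.90573752e+01, -3.21668522e-04,
        1.17407649e-02, -1.71505553e-05]), 'position': array([166.34053194, 523.70160455, 230.4720589 ]), 'ee_rot': array([-3.13982548e+00, -3.76141604e-04,  2.83382172e+00]), 'force': array([-0.36481775, -0.0761021 ,  0.33164445]), 'wrist_torque': array([-0.04300234, -0.0333197 ,  0.00980813]), 'finger_force': 0.0, 'finger_gap': 85.03980323583797}
scene 508.5643038909169 [  81.77006689 -188.46323949  789.82536036]
lifter 0.72 [275.2, 305.2] 1582 [278. 299.] [40. 70.] 61 [[432. 265.   0.]]
lifter 0.59 [289.8, 183.5] 851 [290. 180.] [31. 62.] 34 [[699. 491.   0.]]
coupon 0.73 [245.9, 210.8] 674 [245. 211.] [41. 19.] 34 [[544. 465.  40.]]
small_coupon 0.88 [344.4, 242.0] 460 [345. 244.] [35. 14.] 28 [[614. 249.  40.]]
rest_empty 0.82 [431.7, 294.7] 2056 [432. 295.] [62. 42.] 31 [[649.  58.   0.]]
top 532.6548439048001 [ 495.36881572  284.32532154 1008.41895735]
lifter 0.85 [331.3, 304.8] 1383 [334. 311.] [21. 70.] 11 [[448. 253.   0.]]
lifter 0.84 [201.1, 185.1] 1357 [204. 184.] [70. 24.] 90 [[681. 495.   0.]]
coupon 0.83 [210.7, 254.4] 1066 [211. 256.] [22. 50.] 88 [[547. 470.  40.]]
coupon 0.47 [432.8, 200.2] 2395 [432. 200.] [42. 59.] 88 [[636.  62.  40.]]
small_coupon 0.61 [337.6, 213.4] 628 [332. 214.] [17. 39.] 83 [[616. 239.  40.]]
rest_empty 0.67 [432.9, 196.9] 2421 [432. 200.] [43. 58.] 87 [[649.  53.   0.]]
```

View pics/top0.png

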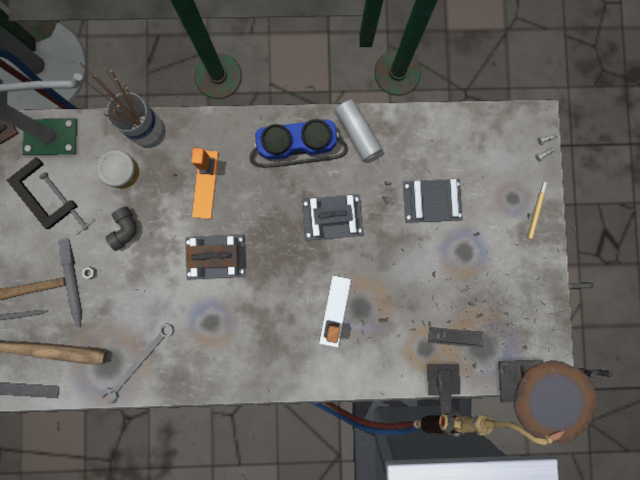

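View pics/scene0.png

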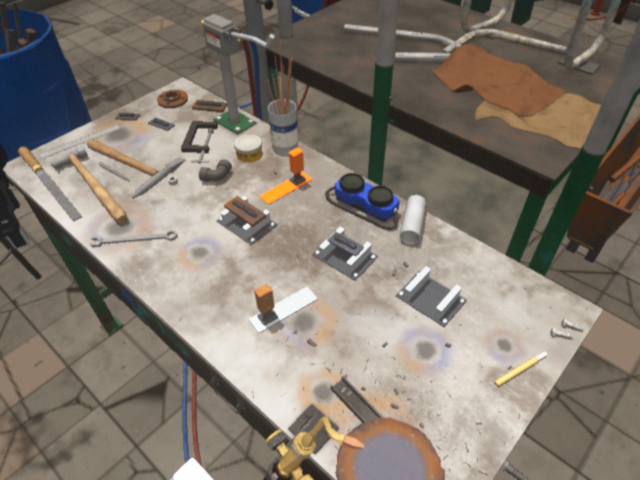

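The top view shows the white lifter, with its grip at about (332,332) and its blade running to (342,278). The larger brown coupon is at (211,256), the small one at (332,214) and the empty rest at (432,200). The orange look-alike at (204,184) isn't part of the job. Next I'll measure with sub-pixel rectangles.

```bash
cat >> h.py <<'E'
def delta(xyz,yaw,st=None):
    st=st or manip.observe(); R=Ro.from_euler('xyz',st['ee_rot']); T=Ro.from_euler('xyz',[np.pi,0,yaw])
    print('shift cm',(R.inv().apply(np.array(xyz)-st['position'])/10).round(2),'turn deg',np.degrees((R.inv()*T).as_rotvec()).round(2))
def rect(C,m,z):
    m=m.astype(np.uint8); c=max(cv2.findContours(m,cv2.RETR_EXTERNAL,cv2.CHAIN_APPROX_NONE)[0],key=cv2.contourArea)
    w=px2w(C,c[:,0],z)[:,:2].astype(np.float32); r=cv2.minAreaRect(w); b=cv2.boxPoints(r)
    e=b[1]-b[0]; f=b[2]-b[1]; l=e if np.linalg.norm(e)>np.linalg.norm(f) else f
    a=np.degrees(np.arctan2(l[1],l[0])); a=(a+90)%180-90
    return np.round(r[0],1),np.round(sorted(r[1]),1),round(a,1)
E
python3 - <<'E'
from h import *
print(np.array(camera_info('wrist')['mount']).round(2).tolist(), camera_info('wrist')['fx'])
C=cam('top'); grab_frame('top')
im=grab_frame('top').astype(int)
for q,z in [('lifter',3),('coupon',42),('rest_empty',4),('small_coupon',39)]:
    for d in nets.masks_of(q,'top'):
        if d['p']>.4: print(q,d['p'],d['point'],rect(C,d['mask'],z))
white=(im.min(2)>185); sub=np.zeros_like(white); sub[270:350,315:355]=1
print('blade',rect(C,white&sub,3))
wood=(im[:,:,0]-im[:,:,2]>50)&sub; ys,xs=np.nonzero(wood); print('grip',xs.mean(),ys.mean(),px2w(C,[xs.mean(),ys.mean()],80))
delta([350,265,300],np.radians(170))
E
```

```text
[[-0.0, -0.94, -0.33, 85.22], [1.0, -0.0, 0.0, 0.28], [-0.0, -0.33, 0.94, -143.64], [0.0, 0.0, 0.0, 1.0]] 396.81146135677545
lifter 0.82 [332.5, 306.9] (array([437.3, 247.9]), array([ 36.5, 128.4]), np.float32(-12.9))
lifter 0.64 [203.2, 180.6] (array([685. , 488.8]), array([ 49.2, 134.4]), np.float32(-0.7))
coupon 0.58 [212.4, 255.0] (array([544.7, 469.6]), array([41.6, 93.8]), np.float32(88.6))
rest_empty 0.89 [432.1, 198.0] (array([642.1,  55.1]), array([ 83. , 111.1]), np.float32(-87.3))
small_coupon 0.92 [332.6, 213.2] (array([616.6, 248.5]), array([32.3, 70.8]), np.float32(-84.4))
blade (array([437.3, 247.7]), array([ 35. , 129.2]), np.float32(-12.6))
grip 332.5204678362573 333.51461988304095 [[402.55170995 254.97335709  80.        ]]
shift cm [-25.33 -19.14  -6.87] turn deg [ 0.    0.   -7.63]
```

```bash
python3 -m pendant '[[[-3.4,-2.05,0.3],[0,0,0],0.7],[[-3.4,-2.05,0.3],[0,0,0],0.7],[[-3.4,-2.05,0.3],[0,0,0],0.7],[[-3.4,-2.05,0.3],[0,0,0],0.7],[[-3.4,-2.05,0.3],[0,0,0],0.7],[[-3.4,-2.05,0.3],[0,0,0],0.7],[[-3.4,-2.05,0.3],[0,0,0],0.7],[[-3.4,-2.05,0.3],[0,0,0],0.7],[[-3.4,-2.05,0.3],[0,0,0],0.7],[[0,0,0],[0,0,-5],0.7]]'
python3 - <<'E'
from h import *
manip.observe(); st=manip.observe(); im=grab_frame('wrist'); save('w1',im); C=cam('wrist',st)
print(st['position'],st['ee_rot'],-C[1].T@C[2])
for d in nets.masks_of('lifter','wrist'):
    if d['p']>.3: print(d['p'],d['point'],rect(C,d['mask'],3))
print(w2px(C,[[403,255.3,88],[403,255.3,0],[500.7,233.5,3]]))
delta([403,255.3,50],np.radians(167.4))
E
```

```text
t: 1.8
position: [405.4, 252.3, 204.1]
ee_rot: [-3.14, 0.002, 2.917]
force: [-0.5, 0.6, 0.1]
finger_gap: 59.8
finger_force: 0.0
[405.37408189 252.28010405 204.06084917] [-3.14048744e+00  1.52387411e-03  2.91743599e+00] [322.21293239 271.75707898 347.56926414]
0.95 [315.3, 223.2] (array([434.7, 248.6]), array([ 36. , 129.8]), np.float32(-12.7))
0.7 [592.2, 390.4] (array([718. , 503.5]), array([ 57.4, 212. ]), np.float32(11.5))
[[316.01222949 224.88498971]
 [315.36166426 195.13339404]
 [315.66664839 296.65494893]]
shift cm [1.000e-02 7.000e-02 1.542e+01] turn deg [-0.   -0.02 -0.15]
```

View pics/w1.png

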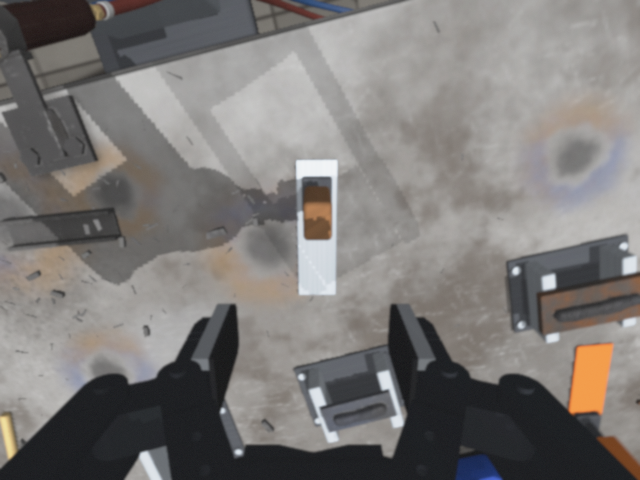

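The wrist view shows the white blade from (317,160) to (317,294), with the wooden grip at (317,210), lined up with the gripper. I'll measure again now that the arm has settled.

```bash
python3 - <<'E'
from h import *
st=manip.observe(); im=grab_frame('wrist').astype(int); C=cam('wrist',st)
print(st['position'],st['ee_rot'])
for d in nets.masks_of('lifter','wrist'):
    if d['p']>.8: print(d['p'],d['point'],rect(C,d['mask'],3))
sub=np.zeros((480,640),bool); sub[140:310,280:360]=1
print(rect(C,(im.min(2)>170)&sub,3))
w=(im[:,:,0]-im[:,:,2]>40)&sub; ys,xs=np.nonzero(w); print('grip px',xs.min(),xs.max(),ys.min(),ys.max(),px2w(C,[[(xs.min()+xs.max())/2,ys.min()],[(xs.min()+xs.max())/2,ys.max()]],88))
for q,z in [('coupon',42),('rest_empty',4)]:
    for d in nets.masks_of(q,'wrist'):
        if d['p']>.4: print(q,d['p'],d['point'],rect(C,d['mask'],z))
E
```

```text
[403.03432692 254.63188358 204.21496253] [-3.14154542e+00 -3.30085933e-04  2.91912224e+00]
(array([425.8, 250.9]), array([ 54.6, 151.2]), np.float32(-11.3))
grip px 301 327 202 242 [[384.46031759 260.00684775  88.        ]
 [412.40739309 253.70485551  88.        ]]
coupon 0.8 [584.6, 310.0] (array([541.1, 467.6]), array([45.3, 90.7]), np.float32(-89.4))
rest_empty 0.7 [161.1, 459.2] (array([664.3,   8.3]), array([33.9, 48.3]), np.float32(-12.4))
```

```bash
python3 -m pendant '[[[0,0.05,2.5],[0,0,0],0.7],[[0,0,2.5],[0,0,0],0.7],[[0,0,2.5],[0,0,0],0.7],[[0,0,2.5],[0,0,0],0.7],[[0,0,2.5],[0,0,0],0.7],[[0,0,2],[0,0,0],0.7],[[0,0,0.9],[0,0,0],0.7],[[0,0,0],[0,0,0],0.7],[[0,0,0],[0,0,0],0.1],[[0,0,0],[0,0,0],0.1]]' 100
python3 -m pendant '[[[0,0,0],[0,0,0],0.0],[[0,0,0],[0,0,0],0.0],[[0,0,0],[0,0,0],0.0],[[0,0,0],[0,0,0],0.0],[[0,0,0],[0,0,0],0.0]]' 100
```

```text
t: 3.1
position: [403.3, 256.6, 51.4]
ee_rot: [3.14, 0.002, 2.921]
force: [-0.0, -0.3, 0.2]
finger_gap: 31.5
finger_force: 0.0
t: 3.6
position: [403.2, 256.5, 51.4]
ee_rot: [3.14, 0.002, 2.921]
force: [-0.7, -0.2, 7.0]
finger_gap: 18.8
finger_force: 98.0
```

```bash
python3 -m pendant '[[[0,0,-1],[0,0,0],0],[[0,0,-2],[0,0,0],0],[[0,0,-2.5],[0,0,0],0],[[0.4,1,-2],[0,0,0],0],[[1,2.8,-1],[0,0,0],0],[[1.2,3.3,0],[0,0,0],0],[[1.2,3.3,0],[0,0,0],0],[[1.2,3.3,0],[0,0,0],0],[[1.2,3.3,0],[0,0,0],0],[[1,2.7,0],[0,0,0],0]]' 100
python3 -m pendant '[[[0.2,0.5,0],[0,0,-4],0],[[0,0,0],[0,0,-4],0],[[0,0,0],[0,0,-4],0],[[0,0,0],[0,0,0],0],[[0,0,0],[0,0,0],0]]'
python3 - <<'E'
from h import *
st=manip.observe(); im=grab_frame('wrist'); C=cam('wrist',st); print(st['position'],st['ee_rot'])
it=grab_frame('top'); T=cam('top')
save('a',np.vstack([im[80:400],np.zeros((4,640,3),np.uint8),cv2.resize(it[200:350,120:320],(640,480))[:270]]))
for n,c in [('wrist',C),('top',T)]:
    for q,z in [('coupon',42),('rest_empty',4),('lifter',st['position'][2]-48)]:
        for d in nets.masks_of(q,n):
            if d['p']>.4: print(n,q,d['p'],d['point'],rect(c,d['mask'],z))
E
```

```text
t: 4.6
position: [374.5, 465.7, 135.6]
ee_rot: [-3.142, -0.0, 2.921]
force: [0.7, -0.9, -1.7]
finger_gap: 19.3
finger_force: 98.2
t: 5.1
position: [374.3, 469.2, 135.4]
ee_rot: [-3.141, -0.0, 3.129]
force: [0.8, 0.0, -1.8]
finger_gap: 18.9
finger_force: 98.3
[374.26093348 469.18365156 135.41297035] [-3.14126785e+00 -3.20664895e-04  3.12854990e+00]
wrist coupon 0.81 [312.2, 436.0] (array([531.8, 467.3]), array([31.3, 56.2]), np.float32(89.2))
wrist coupon 0.54 [310.8, 304.8] (array([434.3, 468.1]), array([ 44.4, 159.9]), np.float32(-0.8))
wrist lifter 0.71 [310.9, 304.0] (array([406.3, 468.5]), array([ 36.1, 129.8]), np.float32(-0.8))
top coupon 0.86 [212.7, 260.9] (array([544.6, 468.9]), array([41.6, 91.8]), np.float32(88.6))
top coupon 0.56 [206.7, 322.0] (array([422.2, 476.1]), array([ 39.3, 103.1]), np.float32(-1.5))
top rest_empty 0.7 [431.5, 199.8] (array([641.8,  56.4]), array([ 80.3, 111.2]), np.float32(-89.0))
top lifter 0.83 [204.3, 182.3] (array([669.5, 475.9]), array([ 45.3, 121.7]), np.float32(-5.9))
top lifter 0.67 [204.2, 319.9] (array([424.8, 466.5]), array([35.6, 97. ]), np.float32(-0.5))
```

View pics/a.png

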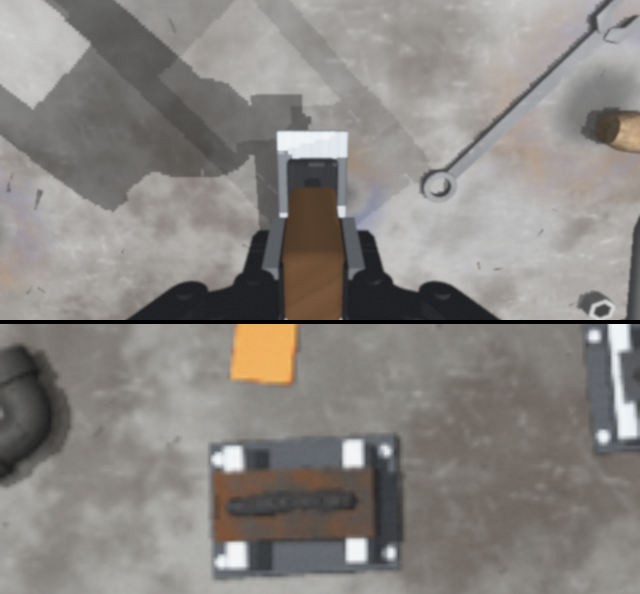

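The wrist view (upper half) shows the blade level in the grip, between (277,130) and (347,215). The top view (lower half) shows the coupon centred on its rest, spanning (213..374, 466..542). Now I'll descend and slide the blade in.

```bash
python3 -m pendant '[[[0,0.28,1],[0,0,0],0],[[0,0,1.6],[0,0,0],0],[[0,0,1.6],[0,0,0],0],[[0,0,1.6],[0,0,0],0],[[0,0,1],[0,0,0],0],[[0,0,0],[0,0,0],0],[[-0.8,0,0],[0,0,0],0],[[-1.2,0,0],[0,0,0],0],[[-1.2,0,0],[0,0,0],0],[[-1.0,0,0],[0,0,0],0]]'
python3 -m pendant '[[[-1,0,0],[0,0,0],0],[[-1,0,0],[0,0,0],0],[[-1,0,0],[0,0,0],0],[[-1,0,0],[0,0,0],0],[[-1,0,0],[0,0,0],0],[[-1,0,0],[0,0,0],0],[[-0.8,0,0],[0,0,0],0],[[-0.4,0,0],[0,0,0],0],[[0,0,0],[0,0,0],0],[[0,0,0],[0,0,0],0]]'
python3 - <<'E'
from h import *
st=manip.observe(); print(st['position'],st['ee_rot'],st['force'])
it=grab_frame('top'); i2=grab_frame('scene'); im=grab_frame('wrist')
save('b',np.hstack([cv2.resize(it[220:320,160:260],(400,400)),cv2.resize(i2[150:250,200:300],(400,400))]))
T=cam('top')
grab_frame('top')
for q,z in [('coupon',42),('lifter',18)]:
    for d in nets.masks_of(q,'top'):
        if d['p']>.4: print(q,d['p'],d['point'],rect(T,d['mask'],z))
E
```

```text
t: 6.5
position: [418.7, 472.0, 68.1]
ee_rot: [3.14, 0.002, 3.13]
force: [0.3, -0.3, -1.8]
finger_gap: 19.0
finger_force: 98.3
t: 7.5
position: [488.1, 470.9, 67.2]
ee_rot: [-3.141, -0.001, 3.131]
force: [-0.0, -0.3, -2.3]
finger_gap: 18.9
finger_force: 98.3
[488.07622396 470.89072171  67.15018906] [-3.14134858e+00 -6.21803387e-04  3.13052772e+00] [-0.04126291 -0.2850862  -2.34461116]
coupon 0.81 [217.2, 253.7] (array([545.2, 466.9]), array([40. , 84.6]), np.float32(89.2))
lifter 0.8 [216.3, 237.4] (array([577.4, 468.3]), array([24.2, 37. ]), np.float32(89.4))
lifter 0.76 [203.9, 181.7] (array([682.6, 490.8]), array([ 47.5, 130.2]), np.float32(-6.7))
```

View pics/b.png

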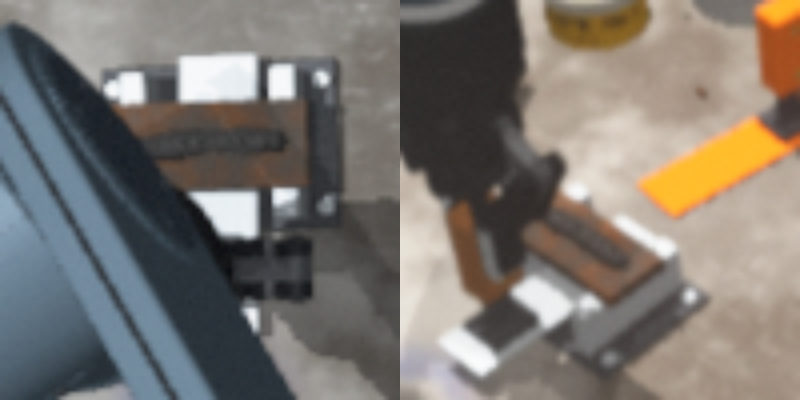

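The top view shows the blade tip past the coupon and lying between the bars at (178..257, 55..100). The scene view confirms the grip stays clear of the coupon. I'll lift slowly.

```bash
python3 -m pendant '[[[0,0,-0.5],[0,0,0],0],[[0,0,-0.5],[0,0,0],0],[[0,0,-0.2],[0,0,0],0],[[0,0,-0.2],[0,0,0],0],[[0,0,-0.2],[0,0,0],0],[[0,0,-0.2],[0,0,0],0],[[0,0,-0.2],[0,0,0],0],[[0,0,-0.3],[0,0,0],0],[[0,0,-0.4],[0,0,0],0],[[0,0,-0.4],[0,0,0],0]]' 120
python3 -m pendant '[[[0,0,-0.5],[0,0,0],0],[[0,0,-0.6],[0,0,0],0],[[0,0,-0.7],[0,0,0],0],[[0,0,-0.7],[0,0,0],0],[[0,0,-0.7],[0,0,0],0],[[0,0,-0.6],[0,0,0],0],[[0,0,-0.4],[0,0,0],0],[[0,0,-0.2],[0,0,0],0],[[0,0,0],[0,0,0],0],[[0,0,0],[0,0,0],0]]'
python3 - <<'E'
from h import *
st=manip.observe(); print(st['position'],st['ee_rot'],st['force'])
it=grab_frame('top'); i2=grab_frame('scene'); im=grab_frame('wrist')
save('c',np.hstack([cv2.resize(it[220:320,160:260],(400,400)),cv2.resize(i2[150:250,200:300],(400,400))]))
C=cam('wrist',st)
for d in nets.masks_of('lifter','wrist'):
    if d['p']>.4: print(d['p'],d['point'],rect(C,d['mask'],st['position'][2]-48.4))
E
```

```text
t: 8.8
position: [488.4, 470.9, 98.6]
ee_rot: [-3.142, -0.0, 3.13]
force: [-0.4, 1.1, -3.6]
finger_gap: 18.5
finger_force: 117.1
t: 9.8
position: [488.3, 470.8, 142.0]
ee_rot: [-3.141, -0.0, 3.131]
force: [0.1, 0.4, -2.9]
finger_gap: 19.1
finger_force: 117.1
[488.30055332 470.83593001 141.99820635] [-3.14128620e+00 -4.54755990e-04  3.13050378e+00] [ 0.07488149  0.36583804 -2.89282638]
0.96 [332.5, 429.9] (array([595. , 480.4]), array([22.7, 34.7]), np.float32(1.0))
0.7 [309.7, 304.7] (array([521.2, 470.3]), array([ 36.9, 130.3]), np.float32(-0.6))
```

View pics/c.png

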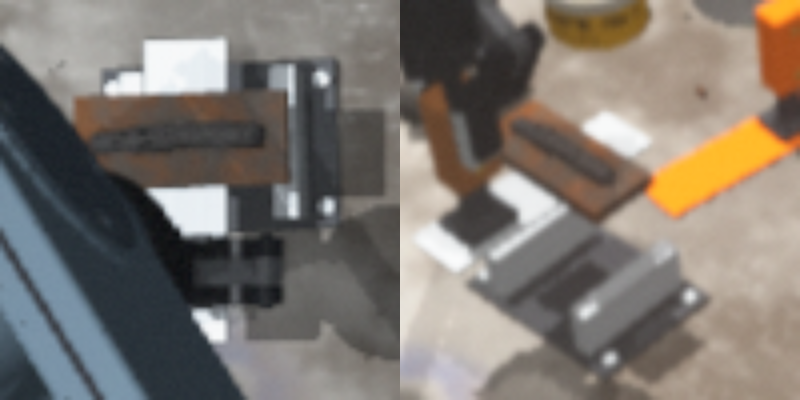

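The coupon is up and level on the blade. In the top crop it spans (75..287, 93..186), with the blade under its middle. Next I'll get the coupon's pose in the tool frame and a precise pose for the empty rest.

```bash
python3 - <<'E'
from h import *
st=manip.observe(); it=grab_frame('top'); T=cam('top'); z=st['position'][2]-48.4
for d in nets.masks_of('coupon','top'):
    if d['p']>.4: print(d['p'],d['point'],rect(T,d['mask'],z+8))
i=it.astype(int); w=(i.min(2)>150); s=np.zeros_like(w); s[170:230,395:470]=1
n,l=cv2.connectedComponents((w&s).astype(np.uint8))
for k in range(1,n):
    if (l==k).sum()>60: print('bar',(l==k).sum(),rect(T,l==k,34))
for d in nets.masks_of('rest_empty','top'): print(d['p'],rect(T,d['mask'],4))
it=np.array(it); save('d',it,(390,165,475,230,8))
E
```

```text
0.96 [205.9, 253.2] (array([544.1, 468.1]), array([40. , 90.8]), np.float32(-89.1))
bar 531 (array([657.8,  39.3]), array([79.7, 89. ]), np.float32(-12.8))
bar 685 (array([607.8,  37.6]), array([ 78.8, 154.5]), np.float32(-57.6))
bar 250 (array([641.2,  88.8]), array([12.4, 69.5]), np.float32(1.2))
0.55 (array([642.8,  55.8]), array([ 81.6, 109.8]), np.float32(-88.7))
```

View pics/d.png

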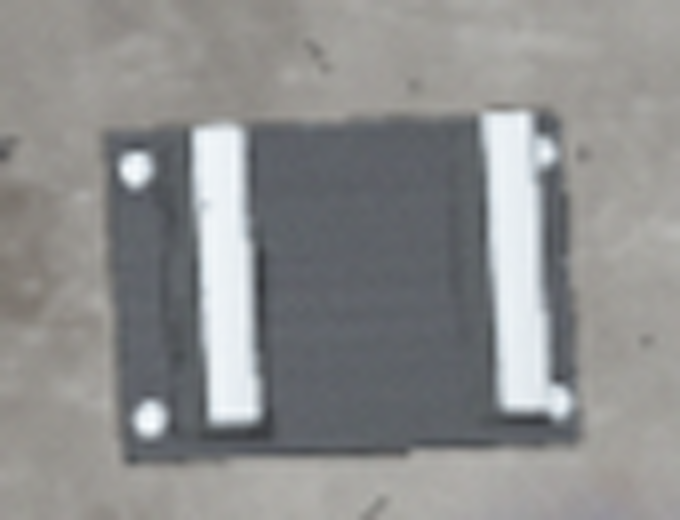

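```bash
python3 - <<'E'
from h import *
st=manip.observe(); it=grab_frame('top'); T=cam('top'); z=st['position'][2]-48.4+8
print(st['position'],np.degrees(st['ee_rot']))
S=8; x0,y0=165,230; big=cv2.resize(it[y0:y0+50,x0:x0+80],None,fx=S,fy=S,interpolation=cv2.INTER_LINEAR).astype(int)
br=((big[:,:,0]-big[:,:,2])>18).astype(np.uint8)
br=cv2.morphologyEx(br,cv2.MORPH_CLOSE,np.ones((41,41)))
n,l,s,_=cv2.connectedComponentsWithStats(br); k=1+s[1:,4].argmax(); m=l==k; print(s[k])
def un(c,r): return np.c_[(np.asarray(c)+.5)/S-.5+x0,(np.asarray(r)+.5)/S-.5+y0]
def fit(P,lab):
    w=px2w(T,P,z)[:,:2].astype(np.float32); v=cv2.fitLine(w,cv2.DIST_HUBER,0,.01,.01).ravel(); print(lab,'dir',np.degrees(np.arctan2(v[1],v[0])).round(2),'pt',v[2:].round(1))
xs=np.nonzero(m.any(0))[0]; xs=xs[30:-30]
fit(un(xs,m.argmax(0)[xs]),'far'); xs2=xs[len(xs)//2:]
fit(un(xs2,m.shape[0]-1-m[::-1].argmax(0)[xs2]),'near')
ys=np.nonzero(m.any(1))[0][30:-30]
fit(un(m.shape[1]-1-m[:,::-1].argmax(1)[ys],ys),'right'); fit(un(m.argmax(1)[ys[:len(ys)//2]],ys[:len(ys)//2]),'left')
# rest bars, base edges from crop d
for nm,q,zz in [('L',[[190,127],[245,125],[262,418],[208,424]],34),('R',[[482,112],[530,112],[552,410],[502,412]],34),('base',[[106,131],[556,109],[579,441],[127,462]],4)]:
    w=px2w(T,(np.array(q)+.5)/8-.5+[390,165],zz)[:,:2]; e1=(w[0]+w[1]-w[2]-w[3])/2; print(nm,w.mean(0).round(1),np.degrees(np.arctan2(e1[1],e1[0])).round(2),np.linalg.norm(e1).round(1))
E
```

```text
[488.38746447 470.8933828  142.10875117] [-1.79989939e+02 -1.42144906e-02  1.79362147e+02]
[  103   106   432   187 42564]
far dir 88.74 pt [562.7 481.4]
near dir 87.52 pt [525.3 458. ]
right dir -2.75 pt [545.9 424.6]
left dir 15.14 pt [551.9 513.7]
L [640.7  88.7] 1.19 68.9
R [642.  21.] 1.54 70.0
base [641.7  55. ] 1.48 79.9
```

```bash
python3 -m pendant '[[[-0.1,-0.4,0],[0,0,0],0],[[-0.2,-0.8,0],[0,0,0],0],[[-0.3,-1.2,0],[0,0,0],0],[[-0.4,-1.6,0],[0,0,0],0],[[-0.455,-1.87,0],[0,0,0],0],[[-0.455,-1.87,0],[0,0,0],0],[[-0.455,-1.87,0],[0,0,0],0],[[-0.455,-1.87,0],[0,0,0],0],[[-0.455,-1.87,0],[0,0,0],0],[[-0.455,-1.87,0],[0,0,0],0]]' 120 | head -3
python3 -m pendant '[[[-0.455,-1.87,0],[0,0,0],0],[[-0.455,-1.87,0],[0,0,0],0],[[-0.455,-1.87,0],[0,0,0],0],[[-0.455,-1.87,0],[0,0,0],0],[[-0.455,-1.87,0],[0,0,0],0],[[-0.455,-1.87,0],[0,0,0],0],[[-0.455,-1.87,0],[0,0,0],0],[[-0.455,-1.87,0],[0,0,0],0],[[-0.455,-1.87,0],[0,0,0],0],[[-0.455,-1.87,0],[0,0,0],0]]' | head -3
python3 -m pendant '[[[-0.455,-1.87,0],[0,0,0],0],[[-0.455,-1.87,0],[0,0,0],0],[[-0.4,-1.6,0],[0,0,0],0],[[-0.3,-1.2,0],[0,0,0],0],[[-0.2,-0.8,0],[0,0,0],0],[[-0.1,-0.4,0],[0,0,0],0],[[0,0,0],[0,0,-1.4],0],[[0,0,0],[0,0,-1.4],0],[[0,0,0],[0,0,0],0],[[0,0,0],[0,0,0],0]]'
python3 - <<'E'
from h import *
st=manip.observe(); print(st['position'],np.degrees(st['ee_rot']),st['force']); delta([585.8,53.9,142],np.radians(182.16))
it=grab_frame('top'); i2=grab_frame('scene'); im=grab_frame('wrist')
save('e',np.hstack([cv2.resize(it[150:250,380:480],(400,400)),cv2.resize(i2[200:350,355:505],(400,400))]))
E
```

```text
t: 11.2
position: [524.5, 316.2, 142.5]
ee_rot: [-3.142, 0.0, 3.13]
t: 12.2
position: [567.5, 128.8, 142.5]
ee_rot: [-3.141, 0.0, 3.13]
t: 13.2
position: [585.6, 53.9, 142.3]
ee_rot: [3.142, -0.0, -3.103]
force: [0.7, -0.0, -3.5]
finger_gap: 18.6
finger_force: 117.3
[585.59178759  53.87144573 142.31238199] [ 1.79995059e+02 -3.08703584e-03 -1.77784633e+02] [ 0.71307752 -0.04122954 -3.47427815]
shift cm [-0.02  0.    0.03] turn deg [ 0.   -0.    0.06]
```

View pics/e.png

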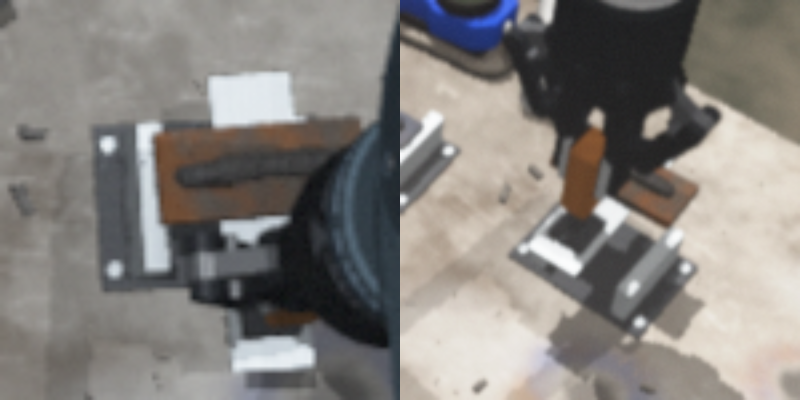

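The coupon hovers over the empty rest. In the top crop its left edge runs (156,133)–(163,222) and its far edge goes to (358,118). I'll check the coupon's pose against the target from these.

```bash
python3 - <<'E'
from h import *
T=cam('top'); w=px2w(T,(np.array([[156,133],[163,222],[358,118]])+.5)/4-.5+[380,150],102)[:,:2]
a=np.arctan2(*(w[2]-w[0])[::-1]); b=np.arctan2(*(w[0]-w[1])[::-1]); yw=np.radians(1.4)
print(w.round(1),np.degrees([a+np.pi/2,b]),np.linalg.norm(w[2]-w[0]))
print('centre',(w[0]+w[1])/2+45*np.array([np.sin(yw),-np.cos(yw)]), 'want 641.5 54.9')
E
```

```text
[[658.1 100. ]
 [619.4  98.4]
 [662.7  11.9]] [3.00818723 2.27418573] 88.1999325182617
centre [639.83457735  54.21182575] want 641.5 54.9
```

```bash
python3 -m pendant '[[[-0.1,0.05,0.3],[0,0,0.5],0],[[0,0,0.6],[0,0,0],0],[[0,0,0.9],[0,0,0],0],[[0,0,0.9],[0,0,0],0],[[0,0,0.9],[0,0,0],0],[[0,0,0.7],[0,0,0],0],[[0,0,0.5],[0,0,0],0],[[0,0,0.3],[0,0,0],0],[[0,0,0.2],[0,0,0],0],[[0,0,0.2],[0,0,0],0]]'
python3 -m pendant '[[[0,0,0.2],[0,0,0],0],[[0,0,0.2],[0,0,0],0],[[0,0,0.2],[0,0,0],0],[[0,0,0.2],[0,0,0],0],[[0,0,0.3],[0,0,0],0],[[0,0,0.4],[0,0,0],0],[[0,0,0.4],[0,0,0],0],[[0,0,0.1],[0,0,0],0],[[0,0,0],[0,0,0],0],[[0,0,0],[0,0,0],0]]'
python3 - <<'E'
from h import *
st=manip.observe(); print(st['position'],np.degrees(st['ee_rot']),st['force'])
it=grab_frame('top'); i2=grab_frame('scene')
save('f',np.hstack([cv2.resize(it[150:250,380:480],(400,400)),cv2.resize(i2[200:350,355:505],(400,400))]))
E
```

```text
t: 14.35
position: [587.0, 53.8, 87.4]
ee_rot: [-3.142, 0.001, -3.113]
force: [-0.1, -0.0, -3.3]
finger_gap: 18.6
finger_force: 117.3
t: 15.35
position: [586.8, 53.8, 67.3]
ee_rot: [-3.142, 0.0, -3.113]
force: [0.6, 0.3, -2.4]
finger_gap: 18.9
finger_force: 117.3
[586.77403847  53.75088043  67.34937045] [-1.79996673e+02  5.61270459e-03 -1.78333797e+02] [ 0.63187599  0.28184927 -2.37509339]
```

View pics/f.png

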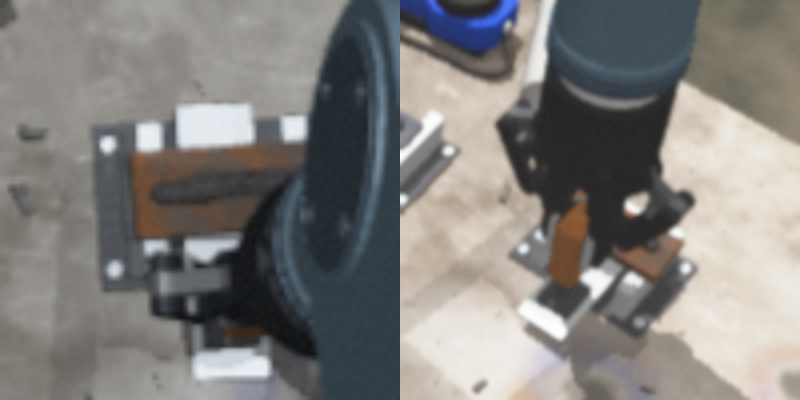

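The coupon lies on both bars and the blade is free below it (force relieved). I'll draw the lifter straight back.

```bash
python3 -m pendant '[[[0.4,0,0],[0,0,0],0],[[0.8,0,0],[0,0,0],0],[[1.2,0,0],[0,0,0],0],[[1.5,0,0],[0,0,0],0],[[1.5,0,0],[0,0,0],0],[[1.5,0,0],[0,0,0],0],[[1.5,0,0],[0,0,0],0],[[1.5,0,0],[0,0,0],0],[[1.2,0,0],[0,0,0],0],[[0.6,0,0],[0,0,0],0]]'
python3 -m pendant '[[[0.2,0,0],[0,0,0],0],[[0,0,0.3],[0,0,0],0],[[0,0,0.5],[0,0,0],0],[[0,0,0.3],[0,0,0],0],[[0,0,0.2],[0,0,0],0],[[0,0,0.1],[0,0,0],0],[[0,0,0.1],[0,0,0],0],[[0,0,0],[0,0,0],0],[[0,0,0],[0,0,0],0]]'
python3 - <<'E'
from h import *
st=manip.observe(); print(st['position'],np.degrees(st['ee_rot']),st['force'])
im=grab_frame('wrist'); C=cam('wrist',st); it=grab_frame('top'); T=cam('top')
for n,c in [('top',T)]:
    for q,z in [('coupon',42),('small_coupon',39),('rest_empty',4)]:
        for d in nets.masks_of(q,n):
            if d['p']>.4: print(n,q,d['p'],d['point'],rect(c,d['mask'],z))
save('g',it,(370,150,490,270,5))
E
```

```text
t: 16.45
position: [468.1, 50.5, 67.4]
ee_rot: [3.141, -0.001, -3.112]
force: [-0.0, 0.4, -2.1]
finger_gap: 18.8
finger_force: 117.4
t: 17.35
position: [467.8, 50.3, 52.4]
ee_rot: [-3.142, 0.0, -3.112]
force: [-0.5, 0.3, -1.5]
finger_gap: 18.8
finger_force: 117.4
[467.8343195   50.31383794  52.36394257] [-1.7999769e+02  7.5645683e-03 -1.7833255e+02] [-0.4806964   0.32550915 -1.47703853]
top coupon 0.92 [436.8, 195.3] (array([643.3,  54.5]), array([42.5, 92.8]), np.float32(-88.1))
top small_coupon 0.7 [334.8, 216.2] (array([615.1, 249.3]), array([31.7, 70.8]), np.float32(-85.4))
top rest_empty 0.9 [426.7, 209.6] (array([642.,  56.]), array([ 80.2, 109.7]), np.float32(-88.8))
```

View pics/g.png

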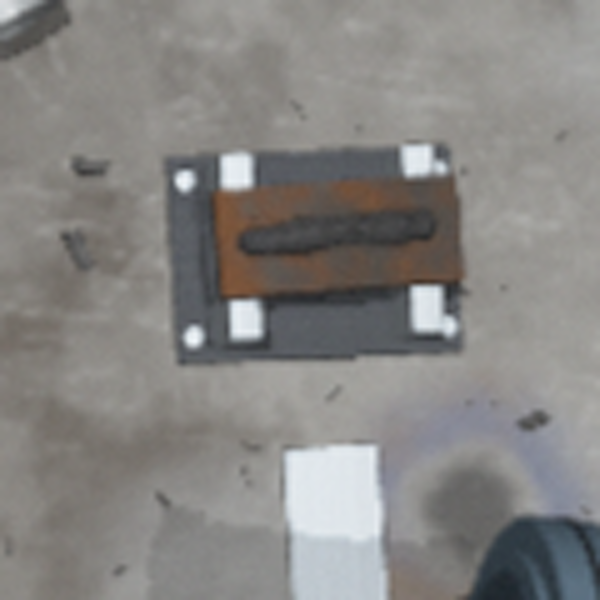

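The coupon is central and square on both bars, within about 2 mm and 0.5°. The lifter is clear of the rest, so I'll set it down, release and retreat straight up.

```bash
python3 -m pendant '[[[0,0,0.1],[0,0,0],0],[[0,0,0],[0,0,0],0],[[0,0,0],[0,0,0],0]]'
python3 -m pendant '[[[0,0,0],[0,0,0],0.3],[[0,0,0],[0,0,0],0.6],[[0,0,0],[0,0,0],0.6],[[0,0,0],[0,0,0],0.6],[[0,0,0],[0,0,0],0.6],[[0,0,0],[0,0,0],0.6],[[0,0,-1],[0,0,0],0.6],[[0,0,-2],[0,0,0],0.6],[[0,0,-3],[0,0,0],0.6],[[0,0,-4],[0,0,0],0.6]]' 20
python3 -m pendant '[[[0,0,-3],[0,0,0],0.6],[[2,0,-2],[0,0,0],0.6],[[4,0,0],[0,0,0],0.6],[[4,0,0],[0,0,0],0.6],[[0,0,0],[0,0,0],0.6],[[0,0,0],[0,0,0],0.6],[[0,0,0],[0,0,0],0.6],[[0,0,0],[0,0,0],0.6]]'
python3 - <<'E'
from h import *
st=manip.observe(); im=grab_frame('wrist'); C=cam('wrist',st); it=grab_frame('top'); T=cam('top')
for n,c in [('wrist',C),('top',T)]:
    for q,z in [('coupon',42),('small_coupon',39),('rest_empty',4),('lifter',3)]:
        for d in nets.masks_of(q,n):
            if d['p']>.5: print(n,q,d['p'],d['point'],rect(c,d['mask'],z))
save('hh',im)
E
```

```text
t: 17.9
position: [467.9, 50.3, 51.6]
ee_rot: [-3.141, 0.0, -3.112]
force: [-1.5, 0.5, 2.2]
finger_gap: 18.7
finger_force: 118.0
t: 18.9
position: [466.5, 50.4, 151.8]
ee_rot: [3.141, -0.003, -3.113]
force: [1.1, 0.1, -0.6]
finger_gap: 51.4
finger_force: 0.0
t: 19.7
position: [368.9, 47.3, 201.6]
ee_rot: [-3.141, 0.001, -3.113]
force: [-0.1, 0.4, 0.3]
finger_gap: 51.4
finger_force: 0.0
wrist small_coupon 0.53 [473.1, 459.9] (array([625.7, 215.9]), array([ 6.6, 16.7]), np.float32(34.3))
wrist rest_empty 0.7 [312.2, 429.9] (array([626.8,  55.1]), array([ 61.4, 111. ]), np.float32(-88.4))
wrist lifter 0.63 [311.8, 322.9] (array([500.6,  51.2]), array([ 36. , 130.2]), np.float32(1.4))
top coupon 0.92 [438.2, 197.0] (array([643.2,  55.1]), array([43.3, 91.8]), np.float32(-88.4))
top rest_empty 0.87 [429.2, 208.4] (array([642.6,  55.5]), array([ 81.4, 112.8]), np.float32(-88.6))
top lifter 0.88 [204.2, 181.6] (array([686. , 494.1]), array([ 50.8, 134.3]), np.float32(-7.5))
top lifter 0.86 [435.7, 272.0] (array([502.9,  44.9]), array([ 51.8, 130.9]), np.float32(1.6))
```

View pics/hh.png

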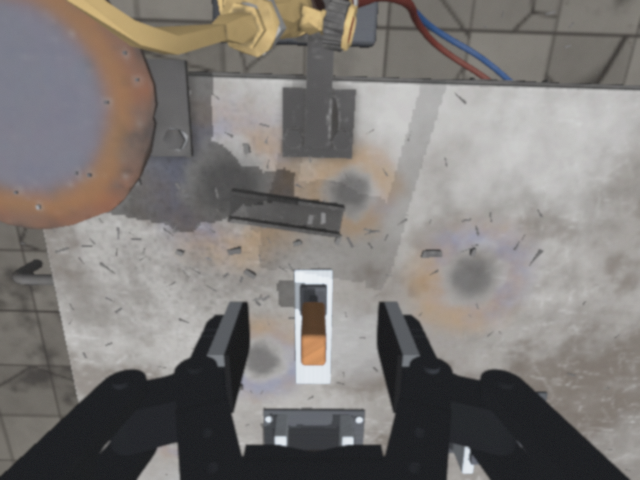

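The lifter stands free and upright on the bench at (312,325), clear of the rest at (312,430). The coupon reads (643,55) with yaw 1.6° against the rest's (642,55) and 1.4°. I'm handing in.

```bash
python3 -c "
from plant import job_done
print(job_done())"
```

```text
the job is handed in; nothing more can be done
None
```

The larger coupon now lies across both bars of the empty rest, within about 2 mm and 1° of central and square; the lifter stands clear on the bench, the small coupon still reads where it started, and I handed the job in at about 20 s.

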